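Build the test sieve stack

TASK

Build the sieve stack on the receiver pan, one piece at a time from the bottom up: first the fine yellow sieve, then the medium green one, then the coarse blue one, and last the white lid. Press or set each piece fully home and level, with its skirt inside the rim below, and let go of it before fetching the next. Leave the torn red sieve and the milk sample jars where they stand.

Things in the scene. Friction and masses are not known exactly. Their poses are not given: they have to be found in the camera images.
- sieve_fine: Fine test sieve: yellow plastic frame, densely woven wire cloth. 60 mm diameter, 40 mm tall, 50-95 g, loose; origin: centre of its underside, z up. Skirt from 0 to 8 mm height (51 mm wide, foot tapered to 43), then a straight drum to 40 mm, gripped across it at any yaw. Recess in the top, 54 mm wide, 12 deep, takes the next skirt; the next piece's origin then is 32 mm above this one's.
- sieve_medium: Medium test sieve: green plastic frame, middling wire cloth. Same shape and sizes as the yellow sieve (60 mm diameter, 40 mm tall, 8 mm skirt, next piece 32 mm higher; origin at the centre of its underside).
- sieve_coarse: Coarse test sieve: blue plastic frame, wide wire cloth. Same shape and sizes as the yellow sieve (60 mm diameter, 40 mm tall, 8 mm skirt, next piece 32 mm higher; origin at the centre of its underside).
- lid: White lid, loose, 45-81 g: skirt as on the sieves from 0 to 8 mm height, disc of 60 mm diameter from 8 to 14 mm, central round black knob of 24 mm diameter from 14 to 44 mm, by which it is gripped. Lies knob up. Origin: centre of its underside, z up. Seated, its origin is 32 mm above that of the sieve under it.
- receiver: Receiver pan, fixed to the table: aluminium cup of 60 mm outer diameter on a dark square base 104 x 104 x 22 mm; rim 60 mm above the table, mouth 54 mm wide and 18 mm deep. Origin: centre of the underside of the base, on the table, z up. A sieve seated on it has its origin 52 mm above this origin.
- sieve_torn: Torn test sieve: red plastic frame, a black hole in its cloth, otherwise the same sizes as the yellow sieve. Loose; must stay where it is. Origin at the centre of its underside.
- jar_a: Loose round jar of white milk with a black cap, 42 mm diameter, 72 mm tall, origin at the centre of its underside. A bystander: leave it alone. It may stand anywhere among the sieves.
- jar_b: Loose round jar of white milk with a black cap, 42 mm diameter, 72 mm tall, origin at the centre of its underside. A bystander: leave it alone. It stands at the right end of the work area (-y).
- jar_c: Loose round jar of white milk with a black cap, 42 mm diameter, 72 mm tall, origin at the centre of its underside. A bystander: leave it alone. It stands at the left end of the work area (+y).
There are look-alikes about, which are no part of the job. There is more than one size of the receiver; the one meant has the size given above.

How it is judged (in metres and radians):
On the way, in this order (a step that is already met when the one before it is completed fails the run):
1. the yellow fine sieve is seated on the receiver pan and let go (horizontal distance between sieve_fine and receiver below 0.005 m and z of sieve_fine in the frame of receiver between 0.049 and 0.055 m and angle between sieve_fine's own z axis and vertical below 0.06 rad and contact force between the fingers and sieve_fine below 0.3 N), for 0.2 s.
2. the green medium sieve is seated on the yellow one and let go (horizontal distance between sieve_medium and sieve_fine below 0.005 m and z of sieve_medium in the frame of sieve_fine between 0.029 and 0.035 m and angle between sieve_medium's own z axis and vertical below 0.06 rad and contact force between the fingers and sieve_medium below 0.3 N), for 0.2 s.
3. the blue coarse sieve is seated on the green one and let go (horizontal distance between sieve_coarse and sieve_medium below 0.005 m and z of sieve_coarse in the frame of sieve_medium between 0.029 and 0.035 m and angle between sieve_coarse's own z axis and vertical below 0.06 rad and contact force between the fingers and sieve_coarse below 0.3 N), for 0.2 s.
4. the lid is seated on the blue sieve and let go (horizontal distance between lid and sieve_coarse below 0.005 m and z of lid in the frame of sieve_coarse between 0.029 and 0.035 m and angle between lid's own z axis and vertical below 0.06 rad and contact force between the fingers and lid below 0.3 N), for 0.2 s.
At the end, for the whole second after the job is handed in: Yellow sieve on the receiver pan, green on yellow, blue on green, lid on blue: each within 5 mm of the axis of the piece below, within 3 mm of its seated height (52 mm above the receiver's origin, then 32 mm above each piece below), tilted less than 0.06 rad, released and at rest (all of step 1 and all of step 2 and all of step 3 and all of step 4 and linear speed of each of sieve_fine, sieve_medium, sieve_coarse, lid below 0.02 m/s); the robot touches nothing.
It fails at once if the torn red sieve is shifted by more than 25 mm or knocked over (distance of sieve_torn from where it was at the start of the episode above 0.025 m or angle between sieve_torn's own z axis and vertical above 0.3 rad).
It fails at once if a milk sample jar is shifted by more than 25 mm or knocked over (distance of jar_a from where it was at the start of the episode above 0.025 m or angle between jar_a's own z axis and vertical above 0.3 rad).
It fails at once if a milk sample jar is shifted by more than 25 mm or knocked over (distance of jar_b from where it was at the start of the episode above 0.025 m or angle between jar_b's own z axis and vertical above 0.3 rad).
It fails at once if a milk sample jar is shifted by more than 25 mm or knocked over (distance of jar_c from where it was at the start of the episode above 0.025 m or angle between jar_c's own z axis and vertical above 0.3 rad).
It also fails if it takes over 93 s, if anything falls off the work surface, if the arm or the gripper's body presses on something with over 40 N, if the wrist force passes 120 N, or if a joint passes its speed limit or range.

ROBOT

A 6-joint arm with a two-finger parallel gripper is mounted at the origin on the work surface. World frame = base frame: x ahead of the robot, y to its left, z up, the work surface at z = 0. Lengths are in m, angles in degrees, forces in N, time in s.
With the tool pointing down it reaches from about 0.375 to 0.9 m from the base axis. Payload 3.1 kg.
Tool frame: the origin (TCP) lies at the very end of the fingers, on their centre line; the grasp point (between the pads) lies 19 mm behind it; z points along the fingers, y is the line along which they close (so a half turn about z gives the same grasp; the last joint's range is limited). The gripper opens to 87 mm and grips with 3 to 60 N. Pads are 19 mm wide; open, the fingers measure 117 mm over their backs; the gripper's body (75 mm by 190 mm) begins 51 mm behind the grasp point.
Start: joints at [64.372, 30.224, 82.088, -0, 67.689, -10.227], TCP at [0.166, 0.603, 0.223] pointing down, gripper open.
Joint ranges: [-176.69, 176.69], [-43.24, 126.21], [12.49, 139.97], [-82, 262], [0, 151.66], [-163.58, 163.58]. Speed limits (degrees/s): [159.86, 159.86, 180, 180, 180, 180].

INTERFACE

Orientations are given as a 3x3 rotation matrix whose columns are the frame's x, y, z axes.
In Python, from rig import bot, imaging gives the robot as it stands.
- The arm moves only by the tool drive_tool, never from a script. Its argument "deltas" is text: rows parted by semicolons, each of 5 numbers parted by spaces: the finger opening in mm, from 0 to 87, then the shift along the world's x, y, z in mm, then the turn about the world's z in rad. In form: jaw dx dy dz twist; .... A call has 1 to 12 rows; each row is the pose to reach, as a shift and turn from the pose commanded when the call began; what a row does not reach only later rows make up. A row lasts 1/10 s, in which the tool goes at most 50 mm and 8.59 degrees, less where a joint would pass 70% of its speed; a pose out of reach is approached as far as the arm can. A call with a gripper value outside its range is refused whole. The fingers move at their own pace and stop on an object; the grip force is fixed at half the most. Time passes only in rows, so rows that repeat a pose let the fingers close. It gives the time, the measured TCP pose, the force, the opening and the grip force at its end, in the units of the state.
- bot.read_state(): the state, without advancing time (a new reading comes with each control period).
- imaging.capture(name): name is "scene" or "top" or "wrist"; returns the picture (384x512x3 uint8, red, green, blue); there is no depth.
- imaging.camera_model(name): a dict with "fx", "fy", "cx", "cy" (pixels), "T" (4x4, takes a point from camera to world coordinates). Camera axes: x right, y down, z forward; pixel columns grow to the right and rows downward; lengths in m; the calibration is good to about 2 mm. A picture is of the moment at which its call begins: read the wrist's pose just before it. camera_model takes no time and is no camera call; for the wrist camera it gives the pose at the moment of the call.
- bot.hand_in(): hands the job in; it is judged then, once.
The state is a dict: "time_s": time; "joint_positions": joint angles; "qvel": joint speeds; "tau": joint torques, N m; "position": TCP position; "tcp_rot": TCP orientation; "force": force on the tool from outside, world axes, zero at the start; "moment": the same for the moment, N m; "opening": opening from 0.0 (shut) to 1.0 (fully open); "grasp_force": force on a finger pad.
Only numpy, scipy, OpenCV 4.12 (cv2) and the standard library are available. Lean on these libraries where they do the work, as an engineer would, in place of code of your own. Each camera call takes 0.05 s, during which the arm holds its last target. There are 200 camera calls.

## Working session

There is one attempt and no reset: what is moved stays moved. The work goes in short steps, Python scripts to look and compute and a tool call to move; the robot and the scene stay as the last step left them, time stands still between calls to the robot, and variables do not carry over. Pictures are saved under pics/ and viewed, at most 14 in all, crops included, and the job is handed in when it is done.

Besides the shell and the picture viewer there is one more tool, called in YAML: its name, and indented under it one key for each argument. drive_tool: Moves the arm, as the interface text tells. Its arguments: {"type":"object","properties":{"deltas":{"type":"string"}},"required":["deltas"]}

```bash
mkdir -p pics; ls
python3 - <<'E'
from rig import bot, imaging
import cv2,numpy as np
for n in ["scene","top"]:
    im=imaging.capture(n); cv2.imwrite(f"pics/{n}0.png",im[:,:,::-1])
    m=imaging.camera_model(n); print(n,m["fx"],m["cx"],m["cy"],np.round(m["T"],3).tolist())
s=bot.read_state(); print(s)
E
```

```text
pics
scene 347.54280331294007 261.63444048242565 193.15740155732612 [[0.387, 0.529, -0.755, 1.237], [0.922, -0.23, 0.311, -0.321], [-0.009, -0.817, -0.577, 0.591], [0.0, 0.0, 0.0, 1.0]]
top 407.7685907869838 253.88299993897982 192.9444056738031 [[-0.016, -0.984, 0.178, 0.295], [-1.0, 0.012, -0.02, 0.0], [0.018, -0.178, -0.984, 0.99], [0.0, 0.0, 0.0, 1.0]]
{'time_s': 0.1, 'joint_positions': array([ 6.43693287e+01,  3.02750127e+01,  8.21494850e+01,  4.63646525e-04,
        6.76901579e+01, -1.02271668e+01]), 'qvel': array([-0.02845228, -0.16361406, -0.23537725,  0.00198321, -0.01581046,
        0.03907042]), 'tau': array([-3.67479552e-04, -4.40984309e+01, -1.77150965e+01,  6.34748535e-02,
        5.33983321e-02, -4.11648102e-05]), 'position': array([0.16568385, 0.60194641, 0.22165233]), 'tcp_rot': array([[-9.64078184e-01,  2.65617195e-01, -8.72369673e-04],
       [ 2.65618380e-01,  9.64076570e-01, -1.80097054e-03],
       [ 3.62662419e-04, -1.96799383e-03, -9.99997998e-01]]), 'force': array([-0.1106731 ,  0.59239327, -0.18159118]), 'moment': array([ 0.02798028,  0.01927474, -0.02162602]), 'grasp_force': 0.0, 'opening': 1.0008257802414846}
```

View pics/top0.png

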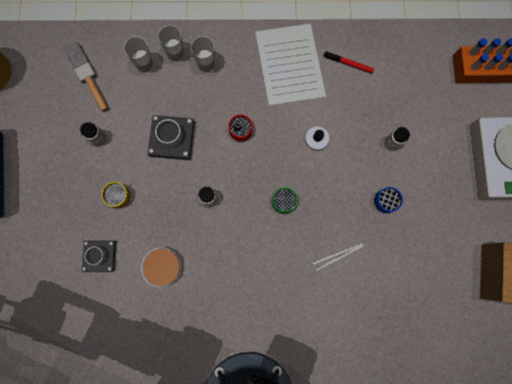

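View pics/scene0.png

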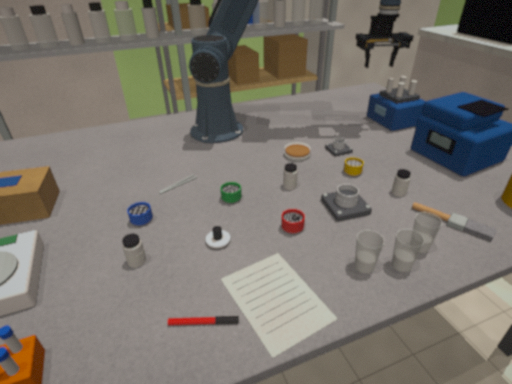

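The top view is clear: 
- **Yellow:** (115,195), no look-alike.
- **Green:** (285,200).
- **Blue:** (389,200).
- **Red torn sieve, to be left:** (240,128).
- **Lid:** (317,138); the orange dish at (161,267) is not a lid.
- **Receivers:** large at (171,137) with a base about 43 px (104 mm) wide, small decoy at (98,256) about 33 px wide.
- **Jars:** (91,131), (207,197) and (399,136).

```bash
cat > h.py <<'E'
from rig import bot, imaging
import cv2,numpy as np
def ray(m,u,v,z):
    d=m["T"][:3,:3]@np.array([(u-m["cx"])/m["fx"],(v-m["cy"])/m["fy"],1]); o=m["T"][:3,3]
    return (o+d*(z-o[2])/d[2])[:2]
HSV=dict(yellow=((20,110,50),(34,255,255)),green=((50,100,30),(85,255,255)),blue=((105,120,40),(125,255,255)),red=((172,120,50),(179,255,255)))
def mask(im,c):
    h=cv2.cvtColor(im,cv2.COLOR_RGB2HSV); return cv2.inRange(h,*map(np.array,HSV[c]))
def blob(mk,near=None):
    """silhouette centre (filled hull centroid) of the largest blob, or the one near a pixel"""
    mk=cv2.morphologyEx(mk,cv2.MORPH_CLOSE,np.ones((5,5)))
    cs,_=cv2.findContours(mk,cv2.RETR_EXTERNAL,cv2.CHAIN_APPROX_NONE)
    cs=[c for c in cs if cv2.contourArea(c)>40]
    if near is not None: cs=[c for c in cs if np.hypot(*(c.mean((0,1))-near))<25]
    if not cs: return None
    h=cv2.convexHull(max(cs,key=cv2.contourArea)); M=cv2.moments(h)
    return M["m10"]/M["m00"],M["m01"]/M["m00"],cv2.boundingRect(h)
E
python3 - <<'E'
from h import *
im=imaging.capture("top"); m=imaging.camera_model("top")
for c,n in dict(yellow=(115,195),green=(285,200),blue=(389,200),red=(240,128)).items():
    b=blob(mask(im,c),n); print(c,b, b and np.round(ray(m,*b[:2],.02),4))
g=cv2.cvtColor(im,cv2.COLOR_RGB2GRAY)
b=blob(cv2.inRange(im,(150,150,150),(255,255,255)),(317,138)); print("lid",b,np.round(ray(m,*b[:2],.012),4))
b=blob(cv2.inRange(g,0,50),(171,137)); print("base",b,np.round(ray(m,*b[:2],.02),4)); b=blob(cv2.inRange(g,0,50),(98,256)); print("small",b)
for n in [(91,131),(207,197),(399,136)]: print("jar",np.round(ray(m,*n,.072),3))
w=imaging.camera_model("wrist"); s=bot.read_state(); R=s["tcp_rot"]
print(w["fx"],np.round(R.T@(w["T"][:3,3]-s["position"]),4).tolist(),np.round(R.T@w["T"][:3,:3],3).tolist())
cv2.imwrite("pics/crop.png",cv2.resize(im[90:290,70:420],None,fx=2.28,fy=2.28)[:,:,::-1])
E
```

```text
yellow (115.20287305775432, 194.57373204338901, (101, 182, 30, 26)) [0.4703 0.3132]
green (284.4697737250928, 199.79128672745694, (272, 187, 26, 26)) [ 0.4524 -0.0934]
blue (388.18742255266415, 199.6328996282528, (374, 187, 29, 26)) [ 0.4496 -0.3453]
red None None
lid (317.06803652968034, 137.27397260273972, (306, 127, 23, 22)) [ 0.6114 -0.1806]
base (172.82267716535432, 138.41963254593176, (148, 117, 47, 43)) [0.6094 0.1781]
small (107.74230430958661, 255.30079155672823, (99, 241, 17, 31))
jar [0.612 0.359]
jar [0.453 0.088]
jar [ 0.593 -0.364]
285.73154272782267 [0.0761, -0.0007, -0.1621] [[0.0, -0.961, -0.277], [1.0, 0.0, 0.001], [-0.001, -0.277, 0.961]]
```

View pics/crop.png

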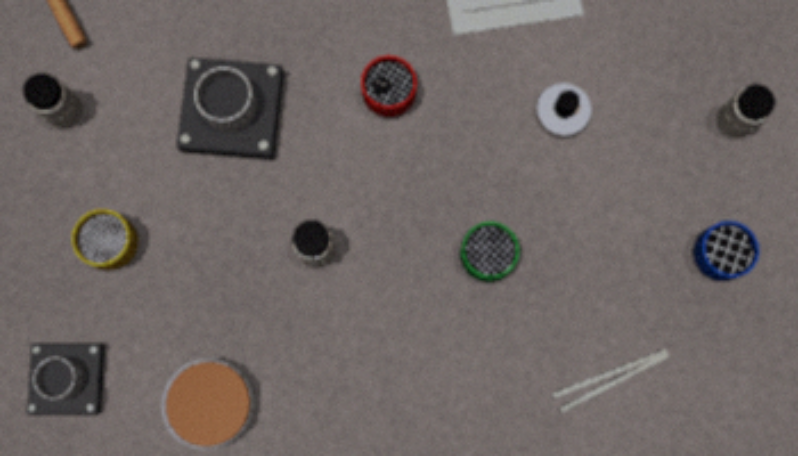

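The crop confirms the choices: large-base receiver at about (222,95), yellow (103,238), green (490,250), blue (727,250), lid (563,108), torn red sieve with its hole (389,85), and jars at (45,92), (313,240) and (755,103). I'll move over the yellow sieve first.

drive_tool:
  deltas: "87 304 -289 -82 0;87 304 -289 -82 0;87 304 -289 -82 0;87 304 -289 -82 0;87 304 -289 -82 0;87 304 -289 -82 0;87 304 -289 -82 0;87 304 -289 -82 0;87 304 -289 -82 0;87 304 -289 -82 0;87 304 -289 -82 0;87 304 -289 -82 0"

```text
time_s: 1.35
position: [0.4688, 0.3142, 0.1406]
tcp_rot: [[-0.964, 0.265, -0.001], [0.265, 0.964, 0.0], [0.001, -0.0, -1.0]]
force: [-0.8, 0.8, 0.7]
opening: 0.999
grasp_force: 0.0
```

```bash
cat > w.py <<'E'
from h import *
import sys
c,z=sys.argv[1],float(sys.argv[2]); out=sys.argv[3] if len(sys.argv)>3 else None
s=bot.read_state(); m=imaging.camera_model("wrist"); im=imaging.capture("wrist")
b=blob(mask(im,c)) if c in HSV else None
print(s["position"].round(4), b)
if b: print("obj",np.round(ray(m,*b[:2],z),4),"delta mm",np.round(1000*(ray(m,*b[:2],z)-s["position"][:2]),1))
if out: cv2.imwrite(f"pics/{out}.png",im[:,:,::-1])
E
python3 w.py yellow 0.04 y1
```

```text
[0.4688 0.3142 0.1406] (382.77265634377625, 312.2692353859081, (238, 303, 274, 18))
obj [0.6356 0.4062] delta mm [166.8  92. ]
```

View pics/y1.png

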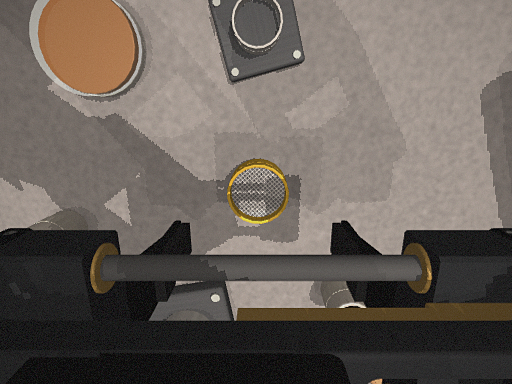

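The wrist view shows the yellow rim at (258,191), between the fingers. I'll fit the rim circle using only its far-side contour, so the visible drum wall doesn't bias it.

```bash
cat > w.py <<'E'
from h import *
import sys
from scipy.optimize import least_squares
HSV["white"]=((0,0,150),(179,60,255))
c,z,r=sys.argv[1],float(sys.argv[2]),float(sys.argv[3]); out=sys.argv[4] if len(sys.argv)>4 else None
s=bot.read_state(); m=imaging.camera_model("wrist"); im=imaging.capture("wrist")
mk=mask(im,c); mk[235:]=0; mk=cv2.morphologyEx(mk,cv2.MORPH_OPEN,np.ones((2,2)))
n,l,st,ce=cv2.connectedComponentsWithStats(cv2.dilate(mk,np.ones((5,5))))
k=min((i for i in range(1,n) if st[i,4]>300),key=lambda i:np.hypot(*(ce[i]-(256,190))))
h=cv2.convexHull(cv2.findNonZero(mk*(l==k).astype(np.uint8)))
f=np.zeros(mk.shape,np.uint8); cv2.drawContours(f,[h],-1,1,-1)
h=cv2.findContours(f,cv2.RETR_EXTERNAL,cv2.CHAIN_APPROX_NONE)[0][0][:,0]
P=np.array([ray(m,u,v,z) for u,v in h]); p=P.mean(0); d=p-m["T"][:2,3]; d/=np.linalg.norm(d)
for _ in range(3):
    Q=P[(P-p)@d>-.002]; p=least_squares(lambda q:np.hypot(*(Q-q).T)-r,p,loss="soft_l1",f_scale=.001).x
print("tcp",s["position"].round(4),"px",ce[k].round(0),"rms mm",1000*np.std(np.hypot(*(Q-p).T)))
print("obj",p.round(4),"delta mm",np.round(1000*(p-s["position"][:2]),1))
if out: cv2.imwrite(f"pics/{out}.png",im[:,:,::-1])
E
python3 w.py yellow 0.04 0.03
```

```text
tcp [0.4687 0.3145 0.1407] px [258. 192.] rms mm 0.43865348454642744
obj [0.4713 0.3113] delta mm [ 2.5 -3.2]
```

drive_tool:
  deltas: "87 2.5 -3 0 0;87 2.5 -3 -40 0;87 2.5 -3 -80 0;87 2.5 -3 -110 0;87 2.5 -3 -128 0;87 2.5 -3 -128 0;50 2.5 -3 -128 0;50 2.5 -3 -128 0;50 2.5 -3 -128 0;50 2.5 -3 -128 0;50 2.5 -3 -128 0;50 2.5 -3 -128 0"

```text
time_s: 2.65
position: [0.473, 0.3108, 0.0136]
tcp_rot: [[-0.964, 0.266, 0.002], [0.266, 0.964, 0.001], [-0.001, 0.001, -1.0]]
force: [0.4, -0.5, 7.5]
opening: 0.685
grasp_force: 30.0
```

drive_tool:
  deltas: "50 0 0 40 0;50 0 0 90 0;50 0 0 140 0;50 30 -25 186 0;50 60 -50 186 0;50 95 -75 186 0;50 130 -100 186 0;50 160 -125 186 0;50 192 -150 186 0;50 192 -150 186 0;50 192 -150 186 0;50 192 -150 186 0"

```text
time_s: 3.85
position: [0.663, 0.1611, 0.1979]
tcp_rot: [[-0.964, 0.265, -0.002], [0.265, 0.964, 0.0], [0.002, -0.0, -1.0]]
force: [-0.2, 0.3, -0.6]
opening: 0.684
grasp_force: 30.0
```

Run:
```python
from h import *
s=bot.read_state(); m=imaging.camera_model("wrist"); im=imaging.capture("wrist"); t=imaging.capture("top")
np.savez("rec.npz",im=im,T=m["T"],top=t,pos=s["position"]); print(s["position"],m["fx"],m["cx"],m["cy"])
cv2.imwrite("pics/rec.png",im[:,:,::-1])
```

```text
[0.66304877 0.16109168 0.19789451] 285.73154272782267 260.5586012608479 191.34057593714385
```

View pics/rec.png

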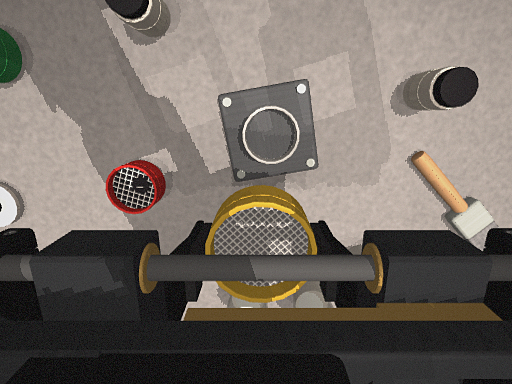

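The receiver base is at about (268,131), with screws near (227,102), (301,89), (311,163) and (241,174) and its rim ring at (271,135). The yellow sieve is held level at (261,240).

Run:
```python
from h import *
from scipy.optimize import least_squares
d=np.load("rec.npz"); im=d["im"]; m=imaging.camera_model("wrist"); m["T"]=d["T"]
g=cv2.cvtColor(im,cv2.COLOR_RGB2GRAY).astype(float); S=[]
for u,v in [(227,102),(301,89),(311,163),(241,174)]:
    p=g[v-8:v+9,u-8:u+9]; w=np.where(p>150,p,0); yy,xx=np.mgrid[v-8:v+9,u-8:u+9]; S.append(((w*xx).sum()/w.sum(),(w*yy).sum()/w.sum()))
W=np.array([ray(m,*s,.022) for s in S]); print(np.round(S,1).tolist(),"screw centre",W.mean(0).round(4),"sides",np.linalg.norm(W-np.roll(W,1,0),axis=1).round(4))
a=((im.min(2)>140)*255).astype(np.uint8); k=np.zeros_like(a); cv2.circle(k,(271,135),33,255,-1); a&=k
h=cv2.convexHull(cv2.findNonZero(a))[:,0]; P=np.array([ray(m,*q,.06) for q in h])
r=least_squares(lambda q:np.hypot(*(P-q).T[:2] if 0 else (P-q[:2]).T)-q[2],[*P.mean(0),.03],loss="soft_l1",f_scale=.001).x; print("rim",r.round(4))
```

```text
[[226.2, 101.6], [301.3, 87.9], [312.6, 164.2], [242.0, 170.8]] screw centre [0.6175 0.1854] sides [0.0813 0.0856 0.0878 0.0851]
rim [0.6172 0.1841 0.0295]
```

drive_tool:
  deltas: "50 -44 22.5 0 0;50 -44 22.5 0 0;50 -44 22.5 -40 0;50 -44 22.5 -80 0;50 -44 22.5 -105 0;50 -44 22.5 -105 0;50 -44 22.5 -105 0"

```text
time_s: 4.65
position: [0.6201, 0.1838, 0.0939]
tcp_rot: [[-0.964, 0.264, -0.0], [0.264, 0.964, 0.0], [0.0, -0.0, -1.0]]
force: [0.9, -0.5, 0.2]
opening: 0.686
grasp_force: 30.0
```

drive_tool:
  deltas: "50 -1 0 -5 0;50 -1 0 -10 0;50 -1 0 -15 0;50 -1 0 -20 0;50 -1 0 -20 0;50 -1 0 -20 0"

```text
time_s: 5.25
position: [0.6194, 0.183, 0.0733]
tcp_rot: [[-0.964, 0.266, -0.0], [0.266, 0.964, -0.0], [0.0, -0.0, -1.0]]
force: [0.1, -0.3, -1.1]
opening: 0.685
grasp_force: 30.0
```

drive_tool:
  deltas: "50 0 0 -2 0;50 0 0 -4 0;50 0 0 -6 0;50 0 0 -8 0;50 0 0 -8 0;50 0 0 -8 0"

```text
time_s: 5.85
position: [0.6195, 0.1831, 0.0656]
tcp_rot: [[-0.964, 0.266, 0.0], [0.266, 0.964, 0.0], [-0.0, 0.0, -1.0]]
force: [-0.4, 0.2, 0.8]
opening: 0.687
grasp_force: 30.0
```

drive_tool:
  deltas: "50 0 0 -1 0;50 0 0 -2 0;50 0 0 -2 0;50 0 0 -2 0"

```text
time_s: 6.25
position: [0.6195, 0.183, 0.0656]
tcp_rot: [[-0.964, 0.265, 0.001], [0.265, 0.964, -0.0], [-0.001, 0.0, -1.0]]
force: [-3.1, 0.1, 9.4]
opening: 0.681
grasp_force: 30.0
```

drive_tool:
  deltas: "87 0 0 0 0;87 0 0 0 0;87 0 0 0 0;87 0 0 0 0;87 0 0 40 0;87 0 0 80 0;87 0 0 125 0;87 0 0 125 0;87 0 0 125 0"

```text
time_s: 7.15
position: [0.6201, 0.1831, 0.1898]
tcp_rot: [[-0.964, 0.265, 0.003], [0.265, 0.964, 0.0], [-0.003, 0.001, -1.0]]
force: [-0.2, -0.8, -0.3]
opening: 1.0
grasp_force: 0.0
```

```bash
python3 w.py yellow 0.092 0.03 y2
```

```text
tcp [0.6201 0.1831 0.1898] px [261. 187.] rms mm 0.3570579601031455
obj [0.6174 0.1841] delta mm [-2.7  1. ]
```

View pics/y2.png

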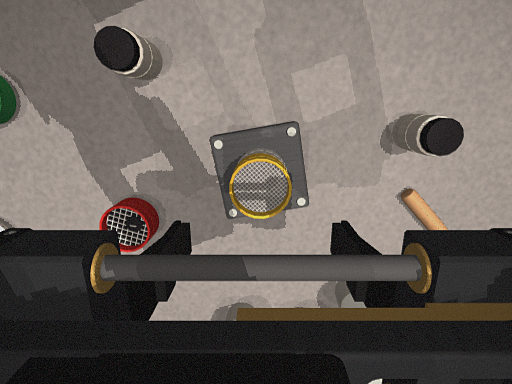

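The yellow sieve is seated level and concentric at (261,187). Next is the green one.

drive_tool:
  deltas: "87 -168 -277 0 0;87 -168 -277 0 0;87 -168 -277 0 0;87 -168 -277 0 0;87 -168 -277 0 0;87 -168 -277 0 0;87 -168 -277 0 0;87 -168 -277 -49 0;87 -168 -277 -49 0;87 -168 -277 -49 0;87 -168 -277 -49 0"

```text
time_s: 8.3
position: [0.452, -0.0936, 0.1403]
tcp_rot: [[-0.964, 0.265, 0.001], [0.265, 0.964, -0.0], [-0.001, -0.0, -1.0]]
force: [-0.3, -0.9, -0.1]
opening: 1.001
grasp_force: 0.0
```

```bash
python3 w.py green 0.04 0.03
```

```text
tcp [ 0.452  -0.0936  0.1403] px [263. 189.] rms mm 0.5338455529623647
obj [ 0.4526 -0.0917] delta mm [0.7 1.9]
```

drive_tool:
  deltas: "87 0.5 2 0 0;87 0.5 2 -40 0;87 0.5 2 -80 0;87 0.5 2 -110 0;87 0.5 2 -127 0;87 0.5 2 -127 0;87 0.5 2 -127 0"

```text
time_s: 9.05
position: [0.4527, -0.0919, 0.0134]
tcp_rot: [[-0.964, 0.265, 0.001], [0.265, 0.964, -0.001], [-0.001, -0.0, -1.0]]
force: [0.3, 0.8, 0.3]
opening: 0.997
grasp_force: 0.0
```

drive_tool:
  deltas: "50 0 0 0 0;50 0 0 0 0;50 0 0 0 0;50 0 0 0 0;50 0 0 0 0;50 0 0 0 0"

```text
time_s: 9.65
position: [0.4522, -0.0921, 0.013]
tcp_rot: [[-0.964, 0.266, 0.001], [0.266, 0.964, -0.0], [-0.001, -0.0, -1.0]]
force: [-0.6, 1.1, 5.3]
opening: 0.688
grasp_force: 30.0
```

drive_tool:
  deltas: "50 0 0 50 0;50 0 0 100 0;50 0 0 150 0;50 25 45 170 0;50 50 84 170 0;50 75 126 170 0;50 100 168 170 0;50 125 210 170 0;50 150 250 170 0;50 165 276 170 0;50 165 276 170 0;50 165 276 170 0"

```text
time_s: 10.85
position: [0.6159, 0.1843, 0.1815]
tcp_rot: [[-0.965, 0.264, -0.002], [0.264, 0.965, -0.001], [0.002, -0.001, -1.0]]
force: [-0.7, 0.5, -1.3]
opening: 0.685
grasp_force: 30.0
```

drive_tool:
  deltas: "50 0 0 -40 0;50 0 0 -60 0;50 0 0 -60 0;50 0 0 -60 0"

```text
time_s: 11.25
position: [0.6165, 0.1828, 0.1226]
tcp_rot: [[-0.964, 0.267, -0.001], [0.267, 0.964, -0.0], [0.001, -0.001, -1.0]]
force: [0.0, -0.4, -0.4]
opening: 0.68
grasp_force: 30.0
```

drive_tool:
  deltas: "50 0.8 1 -5 0;50 0.8 1 -10 0;50 0.8 1 -15 0;50 0.8 1 -17 0;50 0.8 1 -17 0;50 0.8 1 -17 0"

```text
time_s: 11.85
position: [0.6178, 0.1851, 0.1056]
tcp_rot: [[-0.964, 0.265, 0.0], [0.265, 0.964, -0.0], [-0.0, -0.0, -1.0]]
force: [-0.3, 0.0, -0.7]
opening: 0.684
grasp_force: 30.0
```

drive_tool:
  deltas: "50 0 0 -2 0;50 0 0 -4 0;50 0 0 -6 0;50 0 0 -8 0;50 0 0 -9 0;50 0 0 -10 0;50 0 0 -10 0;50 0 0 -10 0"

```text
time_s: 12.65
position: [0.6177, 0.1851, 0.097]
tcp_rot: [[-0.964, 0.265, 0.0], [0.265, 0.964, -0.0], [-0.0, -0.0, -1.0]]
force: [-2.5, 0.2, 8.0]
opening: 0.682
grasp_force: 30.0
```

drive_tool:
  deltas: "87 0 0 0 0;87 0 0 0 0;87 0 0 0 0;87 0 0 0 0;87 0 0 40 0;87 0 0 80 0;87 0 0 127 0;87 0 0 127 0;87 0 0 127 0"

```text
time_s: 13.55
position: [0.6184, 0.1851, 0.2239]
tcp_rot: [[-0.964, 0.266, 0.003], [0.266, 0.964, 0.0], [-0.003, 0.001, -1.0]]
force: [-0.6, 0.3, -0.7]
opening: 0.999
grasp_force: 0.0
```

```bash
python3 w.py green 0.124 0.03 g2
```

```text
tcp [0.6184 0.1851 0.2239] px [261. 189.] rms mm 0.5668101481255233
obj [0.6177 0.1855] delta mm [-0.7  0.4]
```

View pics/g2.png

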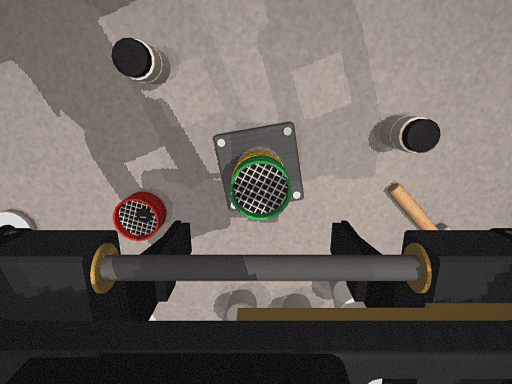

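Green is seated and aligned at (261,189). On to blue.

drive_tool:
  deltas: "87 -169 -530 0 0;87 -169 -530 0 0;87 -169 -530 0 0;87 -169 -530 0 0;87 -169 -530 0 0;87 -169 -530 0 0;87 -169 -530 0 0;87 -169 -530 0 0;87 -169 -530 0 0;87 -169 -530 0 0;87 -169 -530 0 0;87 -169 -530 0 0"

```text
time_s: 14.8
position: [0.4464, -0.3501, 0.2204]
tcp_rot: [[-0.962, 0.271, -0.002], [0.271, 0.962, -0.0], [0.002, -0.001, -1.0]]
force: [0.3, 0.0, 0.4]
opening: 1.0
grasp_force: 0.0
```

drive_tool:
  deltas: "87 0 0 -40 0;87 0 0 -83 0;87 0 0 -83 0;87 0 0 -83 0;87 0 0 -83 0"

```text
time_s: 15.3
position: [0.4497, -0.3453, 0.1409]
tcp_rot: [[-0.964, 0.265, 0.002], [0.265, 0.964, -0.002], [-0.002, -0.001, -1.0]]
force: [0.1, -0.5, -0.5]
opening: 1.002
grasp_force: 0.0
```

```bash
python3 w.py blue 0.04 0.03
```

```text
tcp [ 0.4497 -0.3453  0.1409] px [264. 188.] rms mm 0.4419998612562643
obj [ 0.4499 -0.3428] delta mm [0.2 2.5]
```

drive_tool:
  deltas: "87 0 2.5 0 0;87 0 2.5 -40 0;87 0 2.5 -80 0;87 0 2.5 -110 0;87 0 2.5 -127 0;87 0 2.5 -127 0;87 0 2.5 -127 0"

```text
time_s: 16.05
position: [0.4494, -0.3429, 0.0136]
tcp_rot: [[-0.964, 0.265, 0.001], [0.265, 0.964, -0.001], [-0.001, -0.001, -1.0]]
force: [0.8, 0.2, 0.3]
opening: 1.001
grasp_force: 0.0
```

drive_tool:
  deltas: "50 0 0 0 0;50 0 0 0 0;50 0 0 0 0;50 0 0 0 0;50 0 0 0 0;50 0 0 0 0"

```text
time_s: 16.65
position: [0.4489, -0.3427, 0.0131]
tcp_rot: [[-0.964, 0.266, 0.001], [0.266, 0.964, -0.001], [-0.001, -0.0, -1.0]]
force: [0.1, -0.0, 3.5]
opening: 0.68
grasp_force: 30.0
```

drive_tool:
  deltas: "50 0 0 50 0;50 0 0 100 0;50 0 0 150 0;50 0 0 200 0;50 12 40 200 0;50 24 80 200 0;50 36 120 200 0;50 48 160 200 0;50 60 200 200 0;50 60 200 200 0"

```text
time_s: 17.65
position: [0.5085, -0.1373, 0.212]
tcp_rot: [[-0.966, 0.26, -0.002], [0.26, 0.966, 0.003], [0.003, 0.002, -1.0]]
force: [0.5, 0.3, 0.1]
opening: 0.689
grasp_force: 30.0
```

drive_tool:
  deltas: "50 14 42 0 0;50 28 84 0 0;50 42 126 0 0;50 55 168 0 0;50 69 210 0 0;50 83 252 0 0;50 96 294 0 0;50 107.5 328 0 0;50 107.5 328 0 0;50 107.5 328 -30 0;50 107.5 328 -58 0;50 107.5 328 -58 0"

```text
time_s: 18.85
position: [0.6125, 0.1838, 0.15]
tcp_rot: [[-0.964, 0.266, -0.011], [0.266, 0.964, -0.002], [0.01, -0.005, -1.0]]
force: [-0.7, 0.9, -0.5]
opening: 0.683
grasp_force: 30.0
```

drive_tool:
  deltas: "50 0 0 0 0;50 0 0 0 0"

```text
time_s: 19.05
position: [0.6174, 0.1849, 0.156]
tcp_rot: [[-0.964, 0.266, 0.003], [0.266, 0.964, 0.0], [-0.002, 0.001, -1.0]]
force: [0.3, 0.0, -0.2]
opening: 0.683
grasp_force: 30.0
```

drive_tool:
  deltas: "50 0 0 -5 0;50 0 0 -10 0;50 0 0 -15 0;50 0 0 -18 0;50 0 0 -18 0;50 0 0 -18 0"

```text
time_s: 19.65
position: [0.6162, 0.1856, 0.1364]
tcp_rot: [[-0.964, 0.265, -0.0], [0.265, 0.964, -0.0], [0.0, -0.0, -1.0]]
force: [0.3, 0.3, -1.3]
opening: 0.681
grasp_force: 30.0
```

drive_tool:
  deltas: "50 0 0 -2 0;50 0 0 -4 0;50 0 0 -6 0;50 0 0 -8 0;50 0 0 -9.5 0;50 0 0 -10.5 0;50 0 0 -10.5 0;50 0 0 -10.5 0"

```text
time_s: 20.45
position: [0.6164, 0.1855, 0.129]
tcp_rot: [[-0.964, 0.265, 0.001], [0.265, 0.964, -0.0], [-0.001, 0.0, -1.0]]
force: [-4.0, -0.7, 13.2]
opening: 0.686
grasp_force: 30.0
```

drive_tool:
  deltas: "87 0 0 0 0;87 0 0 0 0;87 0 0 0 0;87 0 0 0 0;87 0 0 40 0;87 0 0 80 0;87 0 0 127 0;87 0 0 127 0;87 0 0 127 0"

```text
time_s: 21.35
position: [0.6168, 0.1856, 0.2542]
tcp_rot: [[-0.964, 0.266, 0.003], [0.266, 0.964, 0.0], [-0.003, 0.001, -1.0]]
force: [0.3, -0.1, -1.3]
opening: 1.001
grasp_force: 0.0
```

```bash
python3 w.py blue 0.156 0.03 b2
```

```text
tcp [0.6168 0.1856 0.2542] px [261. 190.] rms mm 0.436459771099625
obj [0.617  0.1857] delta mm [0.2 0.1]
```

View pics/b2.png

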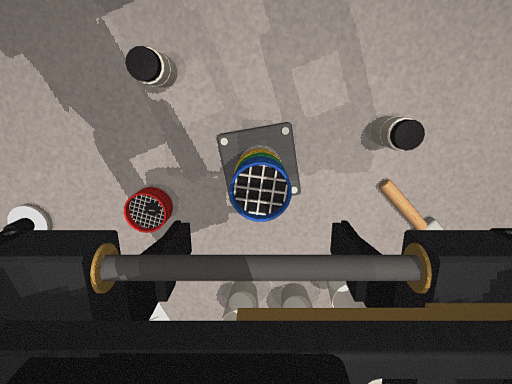

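Blue is seated at (261,190). Last is the lid.

drive_tool:
  deltas: "87 -5 -366 0 0;87 -5 -366 0 0;87 -5 -366 0 0;87 -5 -366 0 0;87 -5 -366 0 0;87 -5 -366 0 0;87 -5 -366 0 0;87 -5 -366 0 0;87 -5 -366 -45 0;87 -5 -366 -90 0;87 -5 -366 -113 0;87 -5 -366 -113 0"

```text
time_s: 22.6
position: [0.6069, -0.1779, 0.1339]
tcp_rot: [[-0.964, 0.266, -0.012], [0.266, 0.964, 0.006], [0.013, 0.003, -1.0]]
force: [-0.5, 0.4, 0.2]
opening: 1.003
grasp_force: 0.0
```

drive_tool:
  deltas: "87 0 0 0 0;87 0 0 0 0"

```text
time_s: 22.8
position: [0.6123, -0.1805, 0.1413]
tcp_rot: [[-0.964, 0.265, 0.002], [0.265, 0.964, -0.001], [-0.002, -0.0, -1.0]]
force: [0.1, -0.4, 0.1]
opening: 1.0
grasp_force: 0.0
```

```bash
python3 w.py white 0.014 0.03 l1
```

```text
tcp [ 0.6123 -0.1805  0.1413] px [260. 189.] rms mm 4.098415367971822
obj [ 0.6263 -0.1905] delta mm [ 14. -10.]
```

View pics/l1.png

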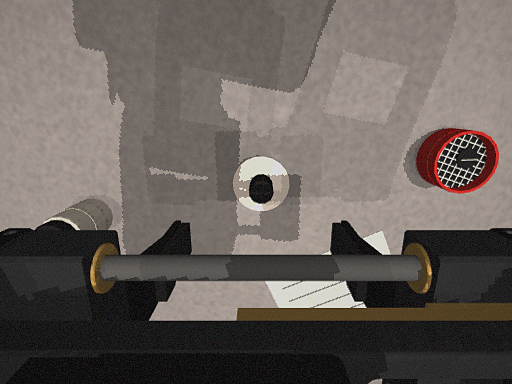

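The lid disc is at about (261,183) and its knob at (261,188), but shadows break the white mask. I'll use Hough for the disc instead.

Run:
```python
from h import *
im=cv2.imread("pics/l1.png"); m=imaging.camera_model("wrist"); s=bot.read_state()
g=cv2.GaussianBlur(cv2.cvtColor(im,cv2.COLOR_BGR2GRAY),(3,3),0)[140:230,210:310]
c=cv2.HoughCircles(g,cv2.HOUGH_GRADIENT_ALT,1,5,param1=80,param2=.6,minRadius=24,maxRadius=34)
if c is None: c=cv2.HoughCircles(g,cv2.HOUGH_GRADIENT,1,5,param1=80,param2=15,minRadius=24,maxRadius=34)
for q in c[0][:3]: print(q+[210,140,0],"disc",1000*(ray(m,q[0]+210,q[1]+140,.014)-s["position"][:2]))
k=cv2.inRange(g,0,35); b=blob(k); print(b,"knob",1000*(ray(m,b[0]+210,b[1]+140,.032)-s["position"][:2]))
```

```text
[262.         184.          27.71201706] disc [0.13876773 1.16741599]
(50.8146611341632, 48.455739972337476, (40, 35, 23, 27)) knob [-0.39424783 -0.00162081]
```

drive_tool:
  deltas: "87 0 0.5 -40 0;87 0 0.5 -80 0;87 0 0.5 -110 0;87 0 0.5 -122 0;87 0 0.5 -122 0;87 0 0.5 -122 0;87 0 0.5 -122 0"

```text
time_s: 23.55
position: [0.6129, -0.1807, 0.0203]
tcp_rot: [[-0.964, 0.265, 0.004], [0.265, 0.964, -0.002], [-0.004, -0.001, -1.0]]
force: [0.4, 0.9, -0.0]
opening: 1.001
grasp_force: 0.0
```

drive_tool:
  deltas: "14 0 0 0 0;14 0 0 0 0;14 0 0 0 0;14 0 0 0 0;14 0 0 0 0;14 0 0 0 0;14 0 0 0 0;14 0 0 0 0;14 0 0 0 0"

```text
time_s: 24.45
position: [0.6112, -0.18, 0.018]
tcp_rot: [[-0.964, 0.266, -0.0], [0.266, 0.964, 0.0], [0.0, -0.0, -1.0]]
force: [-0.2, -0.5, -0.3]
opening: 0.266
grasp_force: 30.2
```

drive_tool:
  deltas: "14 0 0 50 0;14 0 0 100 0;14 0 0 150 0;14 0 0 200 0;14 1 40 210 0;14 1 80 210 0;14 2 125 210 0;14 3 170 210 0;14 4 215 210 0;14 5 260 210 0;14 5 305 210 0;14 5 340 210 0"

```text
time_s: 25.65
position: [0.6154, 0.1628, 0.2278]
tcp_rot: [[-0.964, 0.264, -0.001], [0.264, 0.964, 0.001], [0.001, 0.0, -1.0]]
force: [0.6, 0.3, -0.4]
opening: 0.268
grasp_force: 30.0
```

drive_tool:
  deltas: "14 0 26 0 0;14 0 26 -15 0;14 0 26 -33 0;14 0 26 -33 0;14 0 26 -33 0;14 0 26 -33 0"

```text
time_s: 26.25
position: [0.6169, 0.1858, 0.1959]
tcp_rot: [[-0.964, 0.266, 0.001], [0.266, 0.964, 0.0], [-0.001, 0.001, -1.0]]
force: [-1.1, -0.6, -0.7]
opening: 0.268
grasp_force: 30.0
```

drive_tool:
  deltas: "14 -0.3 0 -5 0;14 -0.3 0 -10 0;14 -0.3 0 -15 0;14 -0.3 0 -20 0;14 -0.3 0 -20 0;14 -0.3 0 -20 0"

```text
time_s: 26.85
position: [0.6159, 0.186, 0.1748]
tcp_rot: [[-0.964, 0.266, -0.0], [0.266, 0.964, -0.0], [0.0, -0.0, -1.0]]
force: [-0.1, 0.4, -0.7]
opening: 0.265
grasp_force: 30.0
```

drive_tool:
  deltas: "14 0 0 -2 0;14 0 0 -4 0;14 0 0 -6 0;14 0 0 -8 0;14 0 0 -10 0;14 0 0 -11 0;14 0 0 -11 0;14 0 0 -11 0"

```text
time_s: 27.65
position: [0.6162, 0.1861, 0.1659]
tcp_rot: [[-0.964, 0.265, 0.001], [0.265, 0.964, -0.0], [-0.001, 0.0, -1.0]]
force: [-2.0, -0.7, 6.9]
opening: 0.268
grasp_force: 30.0
```

The lid seated at the expected height of 0.166. I'll release it, rise and check.

drive_tool:
  deltas: "87 0 0 0 0;87 0 0 0 0;87 0 0 0 0;87 0 0 0 0;87 0 0 0 0;87 0 0 40 0;87 0 0 80 0;87 0 0 120 0;87 0 0 120 0;87 0 0 120 0;87 0 0 120 0;87 0 0 120 0"

```text
time_s: 28.85
position: [0.6149, 0.1859, 0.282]
tcp_rot: [[-0.964, 0.266, -0.004], [0.266, 0.964, -0.0], [0.004, -0.001, -1.0]]
force: [-0.2, 0.6, -0.1]
opening: 0.997
grasp_force: 0.0
```

Run:
```python
from h import *
a=imaging.capture("wrist"); b=imaging.capture("scene")
cv2.imwrite("pics/end.png",np.hstack([cv2.resize(a[100:260,160:360],(400,320)),cv2.resize(b[130:250,270:420],(400,320))])[:,:,::-1])
```

```text
(no output)
```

View pics/end.png

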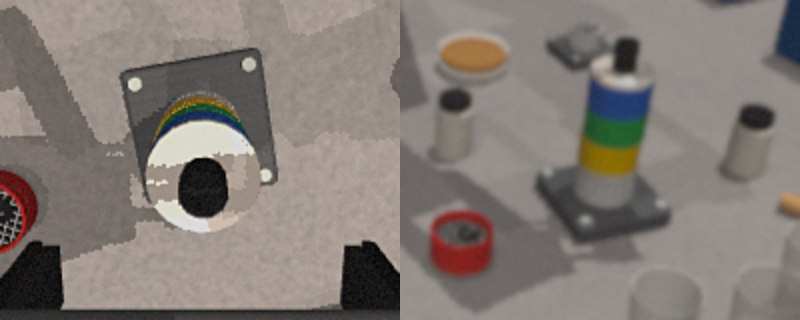

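The stack is closed and straight: yellow, green, blue, then the lid at (203,180) on the left and (622,70) on the right. The red sieve and the jars are undisturbed.

```bash
python3 -c "
from rig import bot
print(bot.hand_in())"
```

```text
the job is handed in; nothing more can be done
None
```

The sieve stack is built on the large receiver pan (yellow, green, blue, then the lid), with every piece pressed home and released, and the job was handed in at about 29 s; no verdict came back from the hand-in.

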